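# Square a block of cheese into the corner of a slicing board

### The arm

A 6-joint arm with a two-finger parallel gripper is mounted at the origin on a cart in front of the work surface, level with it; the furniture and walls round the work are solid. World frame = base frame: x ahead of the robot, y to its left, z up, the work surface at z = 0. Lengths are in mm, angles in rad, forces in N, time in s.
With the tool pointing down it reaches from about 350 to 775 mm from the base axis. Payload 7.3 kg.
Tool frame: the origin (TCP) lies at the very end of the fingers, on their centre line; the grasp point (between the pads) lies behind it (bot.grip_point_offset is the z of the grasp point in the tool frame, in mm); z points along the fingers, y is the line along which they close (so a half turn about z gives the same grasp; the last joint's range is limited). The gripper opens to 92 mm and grips with 3 to 60 N. Pads are 19 mm wide; open, the fingers measure 130 mm over their backs; the gripper's body (75 mm by 190 mm) begins 47 mm behind the grasp point.
Start: joints at [1.152, 0.342, 1.524, -0, 1.275, -0.146], TCP at [141.435, 505.61, 226.741] pointing down, gripper open.
Joint ranges: [-2.53, 2.53], [-0.77, 2.02], [0.04, 2.7], [-1, 4.14], [0.28, 2.66], [-3.11, 3.11]. Speed limits (rad/s): [2.57, 2.57, 3.14, 3.14, 3.14, 3.14].

### API

Orientations are given as [roll, pitch, yaw] about the fixed x, y, z axes, in that order (R = Rz(yaw) Ry(pitch) Rx(roll)).
In Python, from plant import bot gives the robot as it stands. The module is installed in compiled form; this text tells all that it offers.
- The arm moves only by the shell command python3 -m crank 'ROWS'. ROWS is JSON, a list that holds one entry, the list of rows, each a list of 5 numbers: the opening, from 0 (shut) to 1 (fully open), then the shift along the tool's x, y, z in cm, then the turn about the tool's z in degrees. In form: [[[claw, x, y, z, turn], ...]]. A call has exactly 10 rows; each row is the pose to reach, as a shift and turn from the pose commanded when the call began, along the tool's axes at that moment; what a row does not reach only later rows make up. A row lasts 1/10 s, in which the tool goes at most 50 mm and 8.59 degrees, less where a joint would pass 70% of its speed; a pose out of reach is approached as far as the arm can. A call with a gripper value outside its range is refused whole. The fingers move at their own pace and stop on an object; the grip force is fixed at half the most. Time passes only in rows, so rows that repeat a pose let the fingers close, or fill a call up. It gives the time, the measured TCP pose, the force, the opening and the grip force at its end, in the units of the state.
- bot.get_obs(): the state, without advancing time (a new reading comes with each control period).
- bot.capture(name): name is "scene" or "top"; returns (picture, depth): 480x640x3 uint8, red, green, blue; 480x640 float32, mm along the optical axis (not along the pixel's ray), 0 where there is no reading.
- bot.calibration(name): a dict with "vertical_fov" (degrees; the focal length in pixels is half the picture's height over the tangent of half this angle, whatever the lens; pixels are square), "cx", "cy" (the principal point, pixels), "rvec" (rotation vector, rad) and "tvec" (3), from world to camera coordinates, as OpenCV has them. Camera axes: x right, y down, z forward; pixel columns grow to the right and rows downward; lengths in mm; the calibration is good to about 2 mm. A picture is of the moment at which its call begins. calibration takes no time and is no camera call.
- bot.close_job(): hands the job in; it is judged then, once.
The state is a dict: "time": time; "joint_positions": joint angles; "dq": joint speeds; "tau": joint torques, N m; "tool_pos": TCP position; "tcp_rot": TCP orientation; "contact_force": force on the tool from outside, world axes, zero at the start; "moment": the same for the moment, N m; "grip_width": finger opening in mm; "finger_force": force on a finger pad.
Only numpy, scipy, OpenCV 4.12 (cv2) and the standard library are available. Lean on these libraries where they do the work, as an engineer would, in place of code of your own. Each camera call takes 0.05 s, during which the arm holds its last target. There are 200 camera calls.

### The job

Pick up the red-waxed block of cheese and set it down on the dark panel in the middle of the marble slicing board, standing flat and squared up with the board, not touching the stops. Then slide it along the board, without lifting it again, into the corner, so that its long side lies flush against the back stop and its end flush against the end stop. Finish while still holding it there, pressed firmly but not rammed against both stops at once; leave everything else where it stands.

Things in the scene. Friction and masses are not known exactly. Their poses are not given: they have to be found in the camera images.
- red_cheese: block of hard cheese in red wax, pale disc on top, one yellow cut end; rigid box 48 mm (its x) x 90 mm (its y) x 64 mm tall, about 0.3 kg, on the worktop; origin at the centre of its underside, z up. Either end may meet the end stop. Grip it across its 48 mm width, more than 20 mm above its underside, so that the fingertips pass over the stops
- board: fixed marble slicing board, 180 mm (its x) x 240 mm (its y), upper face 20 mm above the worktop; it does not move when pushed; origin at the centre of its underside, on the worktop. Its x points to the back stop, its y to the end stop, z up
- back_stop: fixed wooden strip along the far (+x) edge of the board, 16 mm high above the board's face, 15 mm thick, about 205 mm long along the board's y; its inner face is the plane x = +65 mm of the board's frame and faces the board's -x. A narrow knife slot through it is only a look. Origin and axes: the board's
- end_stop: fixed wooden strip along the left (+y) end of the board, 16 mm high above the board's face, 15 mm thick, 150 mm long along the board's x; its inner face is the plane y = +95 mm of the board's frame and faces the board's -y. Origin and axes: the board's
- corner (a point): the inner corner where the inner faces of both stops and the board's upper face meet: board frame (65, 95, 20) mm; axes as the board's. The seated block's origin lies 24 mm from the back stop's face and 45 mm from the end stop's face
- panel (a point): centre of the dark inlaid panel on the board's upper face, 70 mm (board x) x 112 mm (board y): board frame (-10, -20, 20) mm; axes as the board's
- black_cheese: bystander: a block of cheese of the same shape and size as the red one (48 x 90 x 64 mm) but in black wax; origin at the centre of its underside
- tin: bystander: small green tin with a white lid, 62 mm across, 67 mm tall; origin at the centre of its underside
- mill: bystander: wooden pepper mill, 58 mm across, 170 mm tall; origin at the centre of its underside
- spice_red: bystander: glass spice jar with red cap, 45 mm across, 106 mm tall; origin at the centre of its underside
- spice_yellow: bystander: glass spice jar with yellow cap, 42 mm across, 96 mm tall; origin at the centre of its underside
- mug: bystander: white mug standing upside down, 98 x 74 mm with its handle, 63 mm tall; origin under its middle
- spoon: bystander: steel teaspoon lying on the worktop near its front edge, 130 x 27 x 11 mm, long along its x; origin under its middle

How it is judged (in metres and radians):
On the way, in this order (a step that is already met when the one before it is completed fails the run):
1. the red cheese is lifted clear of the worktop (height (world z) of red_cheese above 0.03 m and contact force between red_cheese and the fingers above 1 N), for 0.1 s.
2. the red cheese stands flat and square on the dark panel of the board (centre within 15 mm), clear of both stops (contact force between red_cheese and board above 0.3 N and contact force between red_cheese and back_stop below 0.1 N and contact force between red_cheese and end_stop below 0.1 N and horizontal distance between red_cheese and panel below 0.015 m and z of red_cheese in the frame of panel between -0.003 and 0.003 m and angle between the y axis of red_cheese and the y axis of board, either way round below 0.12 rad and angle between red_cheese's own z axis and vertical below 0.05 rad), for 0.1 s.
At the end, for the whole second after the job is handed in: Through the last second the fingers hold or push the red cheese (over 1 N) and it presses on each stop with over 2 N, at rest and flat on the board (3 mm, tilt under 0.05 rad), long side along the back stop (0.05 rad), within 4 mm of the fully seated place along either direction (contact force between red_cheese and back_stop above 2 N and contact force between red_cheese and end_stop above 2 N and contact force between red_cheese and the fingers above 1 N and x of red_cheese in the frame of corner between -0.028 and -0.02 m and y of red_cheese in the frame of corner between -0.049 and -0.041 m and z of red_cheese in the frame of corner between -0.003 and 0.003 m and angle between the y axis of red_cheese and the y axis of board, either way round below 0.05 rad and angle between red_cheese's own z axis and vertical below 0.05 rad and linear speed of red_cheese below 0.01 m/s); the arm keeps its last pose, push and grip.
It fails at once if the red cheese is rammed or crushed against a stop (over 60 N) (contact force between red_cheese and back_stop above 60 N or contact force between red_cheese and end_stop above 60 N).
It fails at once if the red cheese is toppled (angle between red_cheese's own z axis and vertical above 0.5 rad).
It fails at once if the red cheese is lowered or dropped into the corner instead of slid (its underside 6 to 30 mm above the board's face there) (z of red_cheese in the frame of corner between 0.006 and 0.03 m and x of red_cheese in the frame of corner between -0.045 and 0 m and y of red_cheese in the frame of corner between -0.075 and 0 m).
It fails at once if a bystander is moved by more than 20 mm or knocked over (distance of any of black_cheese, tin, mill, spice_red, spice_yellow, mug, spoon from where it was at the start of the episode above 0.02 m or angle between any of black_cheese, tin, mill, spice_red, spice_yellow, mug, spoon's own z axis and vertical above 0.4 rad).
It also fails if it takes over 45 s, if anything falls off the work surface, if the arm or the gripper's body presses on something with over 40 N, if the wrist force passes 120 N, or if a joint passes its speed limit or range.

## Working session

There is one attempt and no reset: what is moved stays moved. The work goes in short steps, Python scripts to look and compute and a shell command to move; the robot and the scene stay as the last step left them, time stands still between calls to the robot, and variables do not carry over. Pictures are saved under pics/ and viewed, at most 10 in all, crops included, and the job is handed in when it is done.

```bash
mkdir -p pics; cat > h.py <<'E'
from plant import bot
import numpy as np, cv2
def cap(n,f=None):
    im,d=bot.capture(n)
    if f: cv2.imwrite('pics/'+f,cv2.cvtColor(im,cv2.COLOR_RGB2BGR))
    return im,d
def cam(n):
    c=bot.calibration(n); f=240/np.tan(np.radians(c['vertical_fov'])/2)
    R=cv2.Rodrigues(np.array(c['rvec'],float))[0]; t=np.array(c['tvec'],float).ravel()
    return f,c['cx'],c['cy'],R,t
def ray(n,uv,z):
    f,cx,cy,R,t=cam(n); uv=np.atleast_2d(np.array(uv,float))
    d=np.c_[(uv[:,0]-cx)/f,(uv[:,1]-cy)/f,np.ones(len(uv))]@R; o=-R.T@t
    return o+d*((z-o[2])/d[:,2])[:,None]
def cloud(n,d):
    f,cx,cy,R,t=cam(n); v,u=np.mgrid[:480,:640]
    P=np.stack([(u-cx)/f*d,(v-cy)/f*d,d],-1)
    return (P-t)@R
E
python3 - <<'E'
from h import *
cap('scene','s1.png');cap('top','t1.png')
for n in('scene','top'): c=bot.calibration(n);print(c, ray(n,[[320,240]],0))
print(bot.get_obs(),bot.grip_point_offset)
E
```

```text
{'vertical_fov': 56.99919443883125, 'cx': 316.0741434240054, 'cy': 240.68316644791912, 'rvec': array([ 2.33126494, -0.67439064,  0.26503573]), 'tvec': array([-430.76417419,  295.10480763,  676.52661743])} [[585.42977022 103.18731912   0.        ]]
{'vertical_fov': 50.71469818288302, 'cx': 320.41478039581557, 'cy': 229.55703039570992, 'rvec': array([ 2.14642261, -2.11653966,  0.20544276]), 'tvec': array([ 56.60764614, 571.55628189, 969.33390411])} [[557.72301519  64.68962687   0.        ]]
{'time': 0.1, 'joint_positions': array([ 1.15200646e+00,  3.42656361e-01,  1.52492955e+00, -2.71388411e-05,
        1.27540449e+00, -1.46006856e-01]), 'dq': array([ 0.00047432, -0.00149053, -0.00444861,  0.00038294,  0.00032511,
       -0.00099882]), 'tau': array([ 6.09530689e-04, -4.32011354e+01, -2.44689882e+01,  7.18527683e-02,
        5.27181511e-02, -7.04833201e-05]), 'tool_pos': array([141.27966657, 505.24931924, 226.10993239]), 'tcp_rot': array([-3.14020600e+00, -1.77680110e-04,  2.86881744e+00]), 'contact_force': array([ 0.13078252, -0.211686  , -0.52908905]), 'moment': array([ 0.02362104,  0.06568032, -0.03938465]), 'finger_force': 0.0, 'grip_width': 91.55910541457683} -18.8
```

View pics/s1.png

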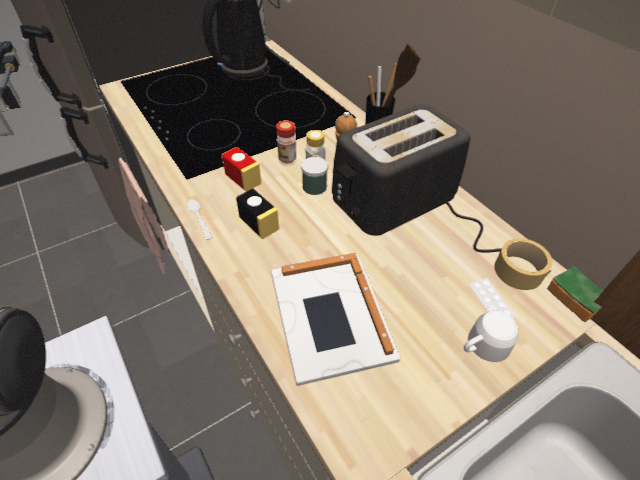

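View pics/t1.png

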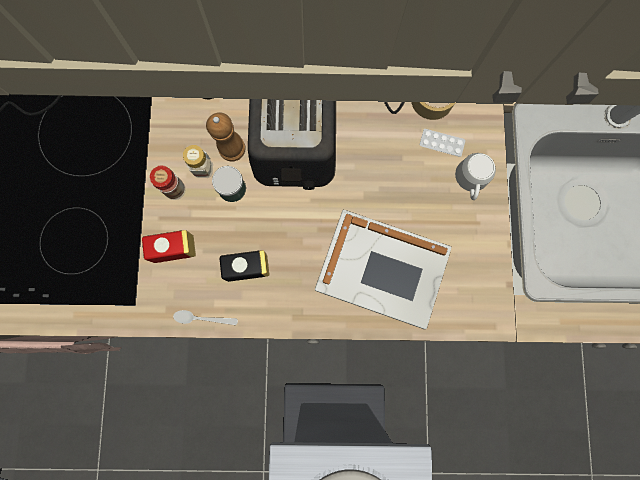

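The top view shows the red cheese at about (166,246), the black one at (244,265), the spoon at (205,318), the board centred near (385,268) and the dark panel near (392,275). The stops are on the board's top and left edges.

```bash
cat > m.py <<'E'
from h import *
def rect(n,mask,z,lbl):
    cs=cv2.findContours(mask.astype(np.uint8),cv2.RETR_EXTERNAL,cv2.CHAIN_APPROX_NONE)[0]
    c=max(cs,key=cv2.contourArea); P=ray(n,c[:,0,:],z)[:,:2].astype(np.float32)
    (ctr,wh,a)=cv2.minAreaRect(P); print(n,lbl,np.round(ctr,1),np.round(wh,1),round(a,1)); return ctr,wh,a
if __name__=='__main__':
  for n,box in(('top',((130,220,200,275),(215,240,275,290),(350,240,430,310),(310,200,460,335))),('scene',((215,140,265,195),(230,185,285,240),(295,285,360,355),(265,245,400,385)))):
    im,d=cap(n); W=cloud(n,d); h=cv2.cvtColor(im,cv2.COLOR_RGB2HSV); Z=W[...,2]
    def B(i):
        m=np.zeros((480,640),bool);x0,y0,x1,y1=box[i];m[y0:y1,x0:x1]=1;return m
    print('medianZ worktop',np.median(Z[B(3)&(Z<10)]),'board',np.median(Z[B(3)&(h[...,1]<40)&(h[...,2]>180)]))
    for i,l in((0,'red'),(1,'black')):
        top=B(i)&(Z>58)&(Z<75); rect(n,top,64,l+' top'); print('  z',np.median(Z[top]),'mean xy',W[top][:,:2].mean(0).round(1))
        disc=B(i)&(h[...,1]<60)&(h[...,2]>180)&(Z>55); v,u=np.nonzero(disc); print('  disc',ray(n,[[u.mean(),v.mean()]],64).round(1),len(u))
    dk=B(2)&(h[...,2]<110)&(Z<30); rect(n,dk,20,'panel')
    bd=B(3)&(h[...,1]<40)&(h[...,2]>150)|dk; bd=cv2.morphologyEx(bd.astype(np.uint8),cv2.MORPH_OPEN,np.ones((3,3)));rect(n,bd,20,'board-face')
    st=B(3)&(Z>30)&(Z<45)&(h[...,1]>120); v,u=np.nonzero(st); rect(n,st,36,'stops'); print('  z stops',np.median(Z[st]))
    if n=='top':
      for l,b in(('mill',(205,110,250,165)),('tin',(210,163,250,205)),('sr',(145,163,190,200)),('sy',(180,143,213,178)),('spoon',(170,305,245,330)),('toaster',(245,95,340,190))):
        w=W[b[1]:b[3],b[0]:b[2]].reshape(-1,3); w=w[w[:,2]>(20 if l!='spoon' else 3)]; print(l,np.percentile(w,2,0).round(),np.percentile(w,98,0).round()) if len(w) else 0
E
python3 m.py
```

```text
medianZ worktop -0.5913349673711341 board 19.411673794110342
top red top [533.9 370.6] [48.1 89.7] 9.9
  z 63.144230874980444 mean xy [534.  371.1]
  disc [[533.8 378.4  64. ]] 170
top black top [496.8 216.4] [47.8 89.5] 8.1
  z 63.28755306971034 mean xy [497.  216.4]
  disc [[496.8 223.2  64. ]] 174
top panel [482.8 -82.1] [110.3  69.1] 71.4
top board-face [498.1 -65.9] [238.7 179.5] 71.3
top stops [ 558.1 -113. ] [165.8  15.3] 71.5
  z stops 35.177783744979386
mill [697. 199.  30.] [772. 299. 172.]
tin [637. 226.  23.] [696. 284.  70.]
sr [639. 333.  24.] [690. 394. 109.]
sy [688. 298.  23.] [728. 336. 100.]
spoon [377. 154.   3.] [411. 360. 494.]
toaster [620.  43.  44.] [823. 198. 559.]
medianZ worktop -0.2726317475210138 board 19.74025147360375
scene red top [532.7 366.4] [49.1 93.1] 10.4
  z 63.17492874796179 mean xy [529.9 352.8]
  disc [[532.4 377.7  64. ]] 82
scene black top [495.5 212.7] [49.2 91.5] 8.2
  z 63.27477944862781 mean xy [496.4 212.6]
  disc [[496.2 223.6  64. ]] 114
scene panel [483.  -81.8] [110.   67.4] 71.5
scene board-face [497.7 -67. ] [240.1 179.5] 71.6
scene stops [502.1 -69.2] [220.7 146.9] 71.6
  z stops 35.29800189117577
```

```bash
python3 - <<'E'
from h import *
im,d=cap('top');W=cloud('top',d).reshape(-1,3)
def q(l,x0,x1,y0,y1,z0,z1):
    w=W[(W[:,0]>x0)&(W[:,0]<x1)&(W[:,1]>y0)&(W[:,1]<y1)&(W[:,2]>z0)&(W[:,2]<z1)];print(l,len(w),w.min(0).round(),w.max(0).round())
q('sr top',600,720,320,420,100,112);q('sr mid',600,720,320,420,20,100);q('tin',600,720,220,300,50,75)
o=bot.get_obs();yaw=o['tcp_rot'][2];p=o['tool_pos'][:2]
for t in((532.0,368.5),(533.5,370)):
    D=np.array(t)-p; print('tool dx,dy',D@[np.cos(yaw),np.sin(yaw)],D@[np.sin(yaw),-np.cos(yaw)],'turn',np.degrees(yaw)-100.1)
E
```

```text
sr top 400 [641. 321. 100.] [707. 397. 110.]
sr mid 542 [639. 320.  20.] [719. 392. 100.]
tin 759 [636. 225.  50.] [719. 300.  75.]
tool dx,dy -413.0866495483669 -26.60804967675547 turn 64.26652990817905
tool dx,dy -414.1269338840449 -24.75931808429999 turn 64.26652990817905
```

```bash
python3 -m crank '[[[1,-5,-0.3,0,8],[1,-10,-0.6,0,16],[1,-15,-1,0,24],[1,-20,-1.3,0,32],[1,-25,-1.6,0,40],[1,-30,-2,0,48],[1,-35,-2.3,0,56],[1,-39,-2.6,0,64.3],[1,-41.1,-2.7,0,64.3],[1,-41.1,-2.7,0,64.3]]]'; python3 -c "
from h import *
o=bot.get_obs();print(o['tool_pos'],np.degrees(o['tcp_rot']))"
```

```text
time: 1.25
tool_pos: [532.6, 367.0, 225.6]
tcp_rot: [-3.141, 0.001, 1.743]
contact_force: [-0.6, -0.2, -0.0]
grip_width: 91.7
finger_force: 0.0
[532.56884909 366.96880828 225.59489557] [-1.79979399e+02  3.95208898e-02  9.98593385e+01]
```

```bash
python3 -m crank '[[[1,0,0,4,0],[1,0,0,8,0],[1,0,0,11,0],[1,0,0,12,0],[1,0,0,12,0],[1,0,0,12,0],[1,0,0,12,0],[1,0,0,12,0],[1,0,0,12,0],[1,0,0,12,0]]]'; python3 -c "
from h import *
o=bot.get_obs();print(o['tool_pos'],np.degrees(o['tcp_rot']));cap('top','t2.png')"
```

```text
time: 2.25
tool_pos: [530.1, 368.9, 107.3]
tcp_rot: [3.141, -0.0, 1.747]
contact_force: [-0.1, -0.1, 0.2]
grip_width: 92.3
finger_force: 0.0
[530.13320817 368.9424474  107.26673474] [ 1.79954103e+02 -1.69741655e-02  1.00069755e+02]
```

View pics/t2.png

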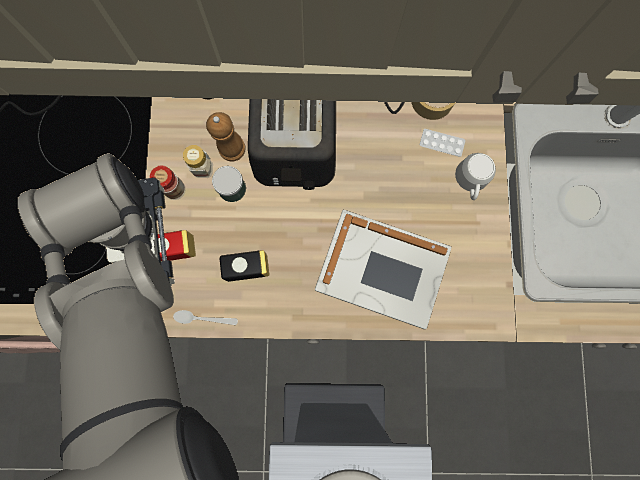

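The arm has settled at (530,369), over the red cheese at (175,245). The gripper's body points towards the red spice jar at (162,180), so I shift 3 mm away from it as I descend.

```bash
python3 -m crank '[[[1,0,-0.3,2,0],[1,0,-0.3,4,0],[1,0,-0.3,6,0],[1,0,-0.3,7.2,0],[1,0,-0.3,7.8,0],[1,0,-0.3,7.8,0],[1,0,-0.3,7.8,0],[0.9,0,-0.3,7.8,0],[0.8,0,-0.3,7.8,0],[0.7,0,-0.3,7.8,0]]]'; python3 -m crank '[[[0.6,0,0,0,0],[0.55,0,0,0,0],[0.5,0,0,0,0],[0.4,0,0,0,0],[0.3,0,0,0,0],[0.2,0,0,0,0],[0.2,0,0,0,0],[0.2,0,0,0,0],[0.2,0,0,0,0],[0.2,0,0,0,0]]]'
```

```text
time: 3.3
tool_pos: [527.3, 368.5, 29.3]
tcp_rot: [3.141, -0.0, 1.747]
contact_force: [-0.2, -0.4, -0.7]
grip_width: 72.3
finger_force: 0.0
time: 4.3
tool_pos: [527.4, 368.5, 29.1]
tcp_rot: [3.14, -0.0, 1.746]
contact_force: [3.9, 0.4, 4.4]
grip_width: 48.1
finger_force: 30.0
```

```bash
python3 -m crank '[[[0.2,0,0,-1,0],[0.2,0,0,-3,0],[0.2,0,0,-6,0],[0.2,0,0,-9,0],[0.2,0,0,-11,0],[0.2,0,0,-11,0],[0.2,0,0,-11,0],[0.2,0,0,-11,0],[0.2,0,0,-11,0],[0.2,0,0,-11,0]]]'; python3 - <<'E'
from h import *
o=bot.get_obs();print(o['tool_pos'],np.degrees(o['tcp_rot']))
cap('scene','s3.png')
im,d=cap('top')
E
```

```text
time: 5.3
tool_pos: [526.5, 368.1, 137.4]
tcp_rot: [-3.139, 0.001, 1.747]
contact_force: [0.2, 0.1, -3.9]
grip_width: 48.1
finger_force: 30.0
[526.46067327 368.07883772 137.42696803] [-1.79869730e+02  3.66662060e-02  1.00068975e+02]
```

View pics/s3.png

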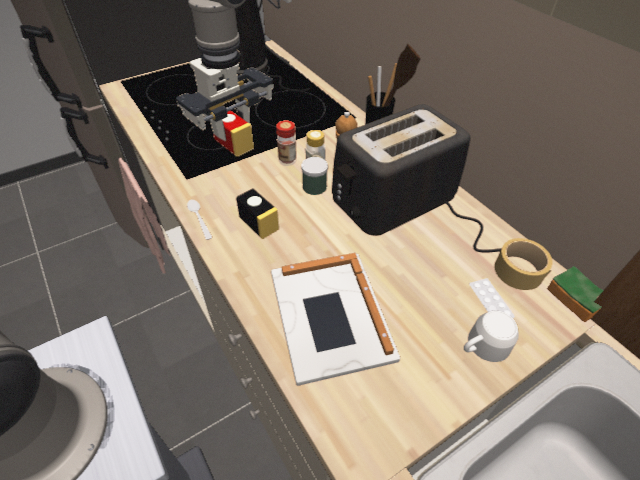

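The red block is held at (232,132), level and clear of the worktop, and the black block at (257,212) hasn't moved. Next I carry the red block over the panel.

```bash
python3 -m crank '[[[0.2,-0.5,-0.1,0,0],[0.2,-2,-0.5,0,0],[0.2,-4.5,-1.2,0,0],[0.2,-7.5,-2.1,0,0],[0.2,-10.5,-3,0,0],[0.2,-13.5,-3.8,0,0],[0.2,-16.5,-4.6,0,0],[0.2,-19.5,-5.5,0,0],[0.2,-22.5,-6.3,0,0],[0.2,-25.5,-7.2,0,0]]]';  python3 -m crank '[[[0.2,-3,-0.9,0,4],[0.2,-6,-1.7,0,8],[0.2,-9,-2.5,0,12],[0.2,-12,-3.4,0,16],[0.2,-14.5,-4.1,0,20],[0.2,-16.5,-4.6,0,24],[0.2,-17.6,-5,0,27],[0.2,-18.1,-5.1,0,28.6],[0.2,-18.1,-5.1,0,28.6],[0.2,-18.1,-5.1,0,28.6]]]'; python3 -m crank '[[[0.2,0,0,0.5,0],[0.2,0,0,1,0],[0.2,0,0,2,0],[0.2,0,0,3,0],[0.2,0,0,3,0],[0.2,0,0,3,0],[0.2,0,0,3,0],[0.2,0,0,3,0],[0.2,0,0,3,0],[0.2,0,0,3,0]]]'; python3 - <<'E'
from h import *
o=bot.get_obs();print(o['tool_pos'],np.degrees(o['tcp_rot']))
cap('scene','s4.png');im,d=cap('top','t4.png')
E
```

```text
time: 6.4
tool_pos: [500.5, 103.2, 139.1]
tcp_rot: [3.141, 0.0, 1.747]
contact_force: [-0.0, -0.8, -4.0]
grip_width: 47.9
finger_force: 30.0
time: 7.4
tool_pos: [482.1, -81.7, 138.7]
tcp_rot: [-3.141, -0.0, 1.249]
contact_force: [0.8, 0.8, -3.0]
grip_width: 47.8
finger_force: 30.0
time: 8.4
tool_pos: [482.3, -82.5, 108.9]
tcp_rot: [3.141, -0.0, 1.247]
contact_force: [0.6, -0.2, -3.6]
grip_width: 48.1
finger_force: 30.0
[482.25841031 -82.48649887 108.91525543] [ 1.79972452e+02 -4.92596465e-03  7.14689289e+01]
```

View pics/s4.png

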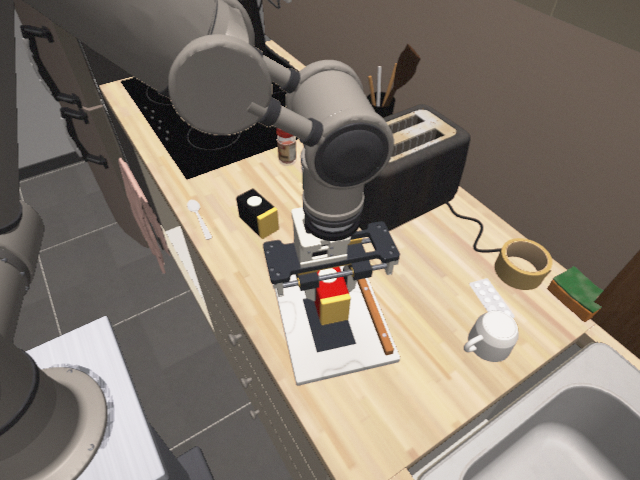

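The block hangs level over the panel, with its yellow end at (335,310), squared with the board. I lower it gently.

```bash
python3 -m crank '[[[0.2,0,0,1,0],[0.2,0,0,2.5,0],[0.2,0,0,4,0],[0.2,0,0,5,0],[0.2,0,0,5.4,0],[0.2,0,0,5.6,0],[0.2,0,0,5.7,0],[0.2,0,0,5.8,0],[0.2,0,0,5.8,0],[0.2,0,0,5.8,0]]]';  python3 -m crank '[[[0.2,0,0,0.05,0],[0.2,0,0,0.1,0],[0.2,0,0,0.15,0],[0.2,0,0,0.2,0],[0.2,0,0,0.2,0],[0.2,0,0,0.2,0],[0.2,0,0,0.2,0],[0.2,0,0,0.2,0],[0.2,0,0,0.2,0],[0.2,0,0,0.2,0]]]'
```

```text
time: 9.5
tool_pos: [482.3, -82.5, 51.0]
tcp_rot: [3.141, -0.0, 1.247]
contact_force: [0.0, 1.1, -4.0]
grip_width: 47.5
finger_force: 30.0
time: 10.5
tool_pos: [482.2, -82.4, 49.0]
tcp_rot: [3.141, -0.0, 1.247]
contact_force: [-2.4, 0.1, 6.2]
grip_width: 47.5
finger_force: 30.0
```

```bash
python3 -m crank '[[[0.2,0.3,0.2,0,0],[0.2,1,0.7,0,0],[0.2,2,1.4,0,0],[0.2,3,2.1,0,0],[0.2,4,2.8,0,0],[0.2,5,3.5,0,0],[0.2,5.8,4.1,0,0],[0.2,6.3,4.5,0,0],[0.2,6.5,4.7,0,0],[0.2,6.5,4.7,0,0]]]'; python3 -m crank '[[[0.2,0,0,0,0],[0.2,0,0,0,0],[0.2,0,0,0,0],[0.2,0,0,0,0],[0.2,0,0,0,0],[0.2,0,0,0,0],[0.2,0,0,0,0],[0.2,0,0,0,0],[0.2,0,0,0,0],[0.2,0,0,0,0]]]'; python3 - <<'E'
from h import *
im,d=cap('scene','s5.png'); cap('top')
E
```

```text
time: 11.5
tool_pos: [547.6, -35.9, 49.0]
tcp_rot: [3.141, 0.0, 1.248]
contact_force: [-2.1, -2.3, 5.7]
grip_width: 48.0
finger_force: 30.0
time: 12.5
tool_pos: [547.6, -35.9, 49.1]
tcp_rot: [3.141, 0.0, 1.248]
contact_force: [-2.3, -0.4, 5.1]
grip_width: 47.7
finger_force: 30.0
```

View pics/s5.png

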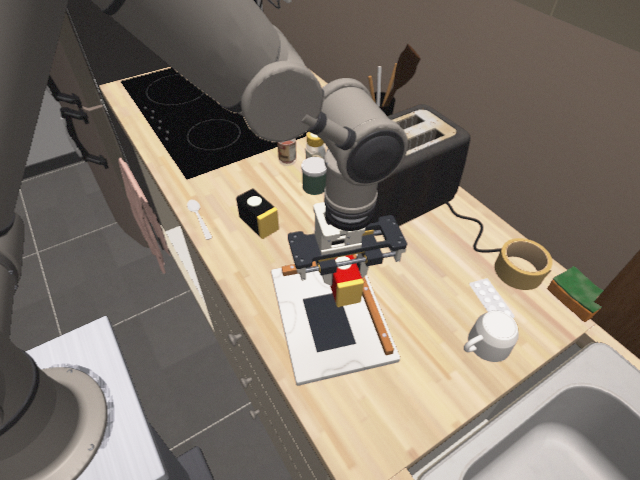

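The block is near the corner and about 4–5 mm short of both stops, with its end at (348,290). Next I approach the back stop (tool +y) in small steps, watching the force.

```bash
python3 -m crank '[[[0.2,0,0.05,0,0],[0.2,0,0.1,0,0],[0.2,0,0.15,0,0],[0.2,0,0.2,0,0],[0.2,0,0.25,0,0],[0.2,0,0.3,0,0],[0.2,0,0.35,0,0],[0.2,0,0.35,0,0],[0.2,0,0.35,0,0],[0.2,0,0.35,0,0]]]'; python3 -m crank '[[[0.2,0,0.02,0,0],[0.2,0,0.04,0,0],[0.2,0,0.06,0,0],[0.2,0,0.08,0,0],[0.2,0,0.1,0,0],[0.2,0,0.1,0,0],[0.2,0,0.1,0,0],[0.2,0,0.1,0,0],[0.2,0,0.1,0,0],[0.2,0,0.1,0,0]]]'
```

```text
time: 13.6
tool_pos: [548.9, -36.2, 49.1]
tcp_rot: [-3.138, 0.0, 1.248]
contact_force: [-9.0, 1.8, 11.4]
grip_width: 48.1
finger_force: 30.0
time: 14.6
tool_pos: [549.8, -36.4, 49.1]
tcp_rot: [-3.138, 0.0, 1.248]
contact_force: [-9.8, 1.4, 12.2]
grip_width: 48.2
finger_force: 30.0
```

```bash
python3 -m crank '[[[0.2,0,0.02,0,0],[0.2,0,0.04,0,0],[0.2,0,0.06,0,0],[0.2,0,0.08,0,0],[0.2,0,0.1,0,0],[0.2,0,0.1,0,0],[0.2,0,0.1,0,0],[0.2,0,0.1,0,0],[0.2,0,0.1,0,0],[0.2,0,0.1,0,0]]]'; python3 - <<'E'
from h import *
from m import rect
o=bot.get_obs();print(o['tool_pos'],np.degrees(o['tcp_rot']),o['contact_force'],o['moment'])
im,d=cap('scene','s6.png');W=cloud('scene',d);h=cv2.cvtColor(im,cv2.COLOR_RGB2HSV)
y=(h[...,0]>18)&(h[...,0]<32)&(h[...,1]>150)&(h[...,2]>120);y[:250]=0;y[320:]=0;y[:,:320]=0;y[:,380:]=0
v,u=np.nonzero(y);print(len(u),u.min(),u.max(),v.min(),v.max())
P=W[y]-[498,-66,20];a=np.radians(-18.5)
B=np.c_[P[:,0]*np.cos(a)+P[:,1]*np.sin(a),-P[:,0]*np.sin(a)+P[:,1]*np.cos(a),P[:,2]]
print('yellow face board frame min,med,max',np.percentile(B,[1,50,99],0).round(1))
for lo,hi in((0,20),(20,40),(40,66)):
    k=(B[:,2]>lo)&(B[:,2]<hi); print(lo,k.sum(),np.median(B[k,1]).round(1),B[k,0].min().round(1),B[k,0].max().round(1))
k=abs(np.diff(np.percentile(B[:,1],[5,95])));print('slope by vs bx',np.polyfit(B[:,0],B[:,1],1), 'by vs z',np.polyfit(B[:,2],B[:,1],1))
cv2.imwrite('pics/c6.png',cv2.resize(cv2.cvtColor(im[240:360,260:420],cv2.COLOR_RGB2BGR),None,fx=5,fy=5,interpolation=cv2.INTER_CUBIC))
E
```

```text
time: 15.6
tool_pos: [550.7, -36.7, 49.1]
tcp_rot: [-3.138, -0.0, 1.248]
contact_force: [-8.2, 2.9, 12.0]
grip_width: 47.9
finger_force: 30.0
[550.74954677 -36.69293601  49.11282725] [-1.79774613e+02 -3.54127762e-03  7.14794176e+01] [-8.22081991  2.90460245 11.99150886] [0.33056047 1.6793789  0.048361  ]
67 339 364 278 304
yellow face board frame min,med,max [[17.5  1.4  6.2]
 [37.9  2.8 41. ]
 [61.2 11.1 63.3]]
0 11 2.6 18.1 45.3
20 21 2.6 18.1 61.4
40 35 2.9 17.4 61.1
slope by vs bx [-0.0302626   4.36182877] by vs z [0.03278105 1.94264712]
```

View pics/c6.png

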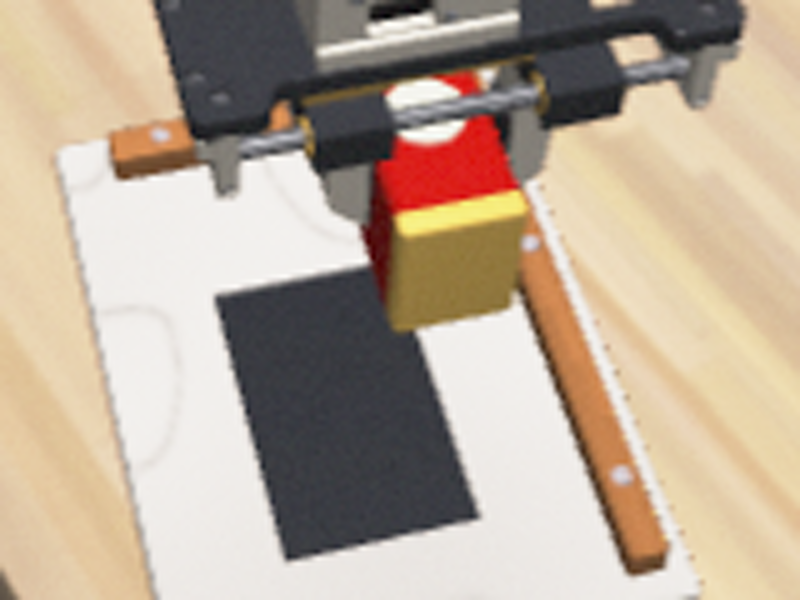

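The crop shows the block standing upright, its right edge near (515,290) in the crop and almost at the back stop. The force stays near 9 N while the tool still advances, so this is sliding friction and I keep going.

```bash
python3 -m crank '[[[0.2,0,0.02,0,0],[0.2,0,0.04,0,0],[0.2,0,0.06,0,0],[0.2,0,0.08,0,0],[0.2,0,0.1,0,0],[0.2,0,0.1,0,0],[0.2,0,0.1,0,0],[0.2,0,0.1,0,0],[0.2,0,0.1,0,0],[0.2,0,0.1,0,0]]]'; python3 -m crank '[[[0.2,0,0.02,0,0],[0.2,0,0.04,0,0],[0.2,0,0.06,0,0],[0.2,0,0.08,0,0],[0.2,0,0.1,0,0],[0.2,0,0.1,0,0],[0.2,0,0.1,0,0],[0.2,0,0.1,0,0],[0.2,0,0.1,0,0],[0.2,0,0.1,0,0]]]'
```

```text
time: 16.65
tool_pos: [551.7, -36.9, 49.1]
tcp_rot: [-3.138, -0.0, 1.248]
contact_force: [-10.9, 2.2, 11.7]
grip_width: 47.7
finger_force: 30.0
time: 17.65
tool_pos: [552.7, -37.3, 49.1]
tcp_rot: [-3.138, -0.0, 1.248]
contact_force: [-7.9, 1.8, 11.5]
grip_width: 47.9
finger_force: 30.0
```

```bash
python3 - <<'E'
from h import *
cap('scene','s7.png')
for f in('s5','s6','s7'):
    h=cv2.cvtColor(cv2.imread(f'pics/{f}.png'),cv2.COLOR_BGR2HSV)
    y=(h[...,0]>15)&(h[...,0]<32)&(h[...,1]>130)&(h[...,2]>90);y[:270]=0;y[310:]=0;y[:,:325]=0;y[:,375:]=0
    y=cv2.morphologyEx(y.astype(np.uint8),cv2.MORPH_OPEN,np.ones((3,3)))
    c=max(cv2.findContours(y,0,1)[0],key=cv2.contourArea);k=cv2.approxPolyDP(c,3,True)[:,0]
    v,u=np.nonzero(y);print(f,len(u),u.mean().round(2),v.mean().round(2),k.tolist())
im=cv2.imread('pics/s7.png');cv2.imwrite('pics/c7.png',cv2.resize(im[240:360,260:420],None,fx=5,fy=5,interpolation=cv2.INTER_CUBIC))
E
```

```text
s5 490 349.23 293.75 [[363, 282], [337, 287], [337, 305], [359, 301]]
s6 490 350.59 293.47 [[364, 282], [339, 286], [339, 305], [360, 301]]
s7 493 351.79 293.24 [[365, 281], [340, 286], [340, 305], [361, 301]]
```

View pics/c7.png

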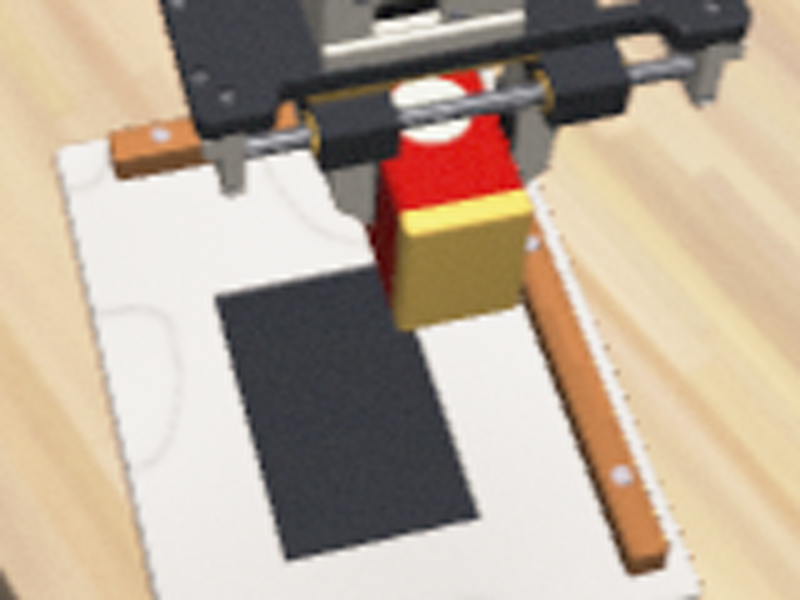

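The block moved about 2 mm with the tool (centroid column 350.6 to 351.8), so it isn't at the stop yet. I ease the downward press slightly and go on.

```bash
python3 -m crank '[[[0.2,0,0,-0.04,0],[0.2,0,0.02,-0.04,0],[0.2,0,0.04,-0.04,0],[0.2,0,0.06,-0.04,0],[0.2,0,0.08,-0.04,0],[0.2,0,0.1,-0.04,0],[0.2,0,0.1,-0.04,0],[0.2,0,0.1,-0.04,0],[0.2,0,0.1,-0.04,0],[0.2,0,0.1,-0.04,0]]]'; python3 -m crank '[[[0.2,0,0.02,0,0],[0.2,0,0.04,0,0],[0.2,0,0.06,0,0],[0.2,0,0.08,0,0],[0.2,0,0.1,0,0],[0.2,0,0.1,0,0],[0.2,0,0.1,0,0],[0.2,0,0.1,0,0],[0.2,0,0.1,0,0],[0.2,0,0.1,0,0]]]'
```

```text
time: 18.7
tool_pos: [552.9, -37.3, 49.1]
tcp_rot: [-3.136, -0.0, 1.247]
contact_force: [-11.4, 3.7, 11.0]
grip_width: 47.8
finger_force: 30.0
time: 19.7
tool_pos: [552.9, -37.3, 49.2]
tcp_rot: [-3.134, 0.0, 1.248]
contact_force: [-13.9, 5.2, 14.2]
grip_width: 47.6
finger_force: 30.0
```

The tool has stopped at bx ≈ 43 mm and the force is rising, so the block is on the back stop. Next I slide along it to the end stop (tool +x).

```bash
python3 -m crank '[[[0.2,0.05,0.02,0,0],[0.2,0.1,0.04,0,0],[0.2,0.15,0.06,0,0],[0.2,0.2,0.08,0,0],[0.2,0.25,0.1,0,0],[0.2,0.3,0.1,0,0],[0.2,0.35,0.1,0,0],[0.2,0.4,0.1,0,0],[0.2,0.4,0.1,0,0],[0.2,0.4,0.1,0,0]]]'; python3 -m crank '[[[0.2,0.02,0,0,0],[0.2,0.04,0,0,0],[0.2,0.06,0,0,0],[0.2,0.08,0,0,0],[0.2,0.1,0,0,0],[0.2,0.12,0,0,0],[0.2,0.14,0,0,0],[0.2,0.15,0,0,0],[0.2,0.15,0,0,0],[0.2,0.15,0,0,0]]]'
```

```text
time: 20.7
tool_pos: [553.1, -37.1, 49.3]
tcp_rot: [-3.131, 0.005, 1.248]
contact_force: [-22.5, -10.9, 19.2]
grip_width: 47.6
finger_force: 30.0
time: 21.7
tool_pos: [553.1, -36.9, 49.4]
tcp_rot: [-3.131, 0.007, 1.248]
contact_force: [-25.2, -16.7, 21.1]
grip_width: 47.7
finger_force: 30.0
```

```bash
cat > e.py <<'E'
from h import *
import sys
f=sys.argv[1];im,d=cap('scene',f)
h=cv2.cvtColor(im,cv2.COLOR_RGB2HSV)
y=(h[...,0]>15)&(h[...,0]<32)&(h[...,1]>130)&(h[...,2]>90);y[:270]=0;y[310:]=0;y[:,:325]=0;y[:,378:]=0
y=cv2.morphologyEx(y.astype(np.uint8),cv2.MORPH_OPEN,np.ones((3,3)))
v,u=np.nonzero(y);print(len(u),u.mean().round(2),v.mean().round(2))
def bf(uv,z):
    P=ray('scene',uv,z)[:,:2]-[498,-66];a=np.radians(-18.5)
    return np.c_[P[:,0]*np.cos(a)+P[:,1]*np.sin(a),-P[:,0]*np.sin(a)+P[:,1]*np.cos(a)]
# lowest yellow pixel per column -> bottom edge ; highest -> yellow strip start
cols=[c for c in range(u.min()+3,u.max()-5)]
B=bf([[c,v[u==c].max()+.5] for c in cols],20); print('bottom edge by',B[:,1].round(1),'slope',np.polyfit(B[:,0],B[:,1],1)[0].round(3))
rows=range(296,301); R=bf([[u[v==r].max()+.5,r] for r in rows],20);print('right bottom corner bx',bf([[361.5,301.5]],20),bf([[340,305.5]],20))
E
python3 e.py s8.png
```

```text
501 351.95 292.77
bottom edge by [6.5 6.1 5.6 5.2 6.9 6.4 6.  5.6 5.1 6.8 6.4 5.9 5.5 5.1 6.7 6.3 5.9 5.4
 5. ] slope -0.015
right bottom corner bx [[61.55453134  4.3194331 ]] [[20.50882389  5.2764711 ]]
```

The bottom edge reads by ≈ 5 mm, which matches seated, but friction could give the same reading. I unload the vertical press and see whether the block slips forward.

```bash
python3 -m crank '[[[0.2,0,0,-0.02,0],[0.2,0,0,-0.04,0],[0.2,0,0,-0.06,0],[0.2,0,0,-0.08,0],[0.2,0,0,-0.1,0],[0.2,0,0,-0.12,0],[0.2,0,0,-0.12,0],[0.2,0,0,-0.12,0],[0.2,0,0,-0.12,0],[0.2,0,0,-0.12,0]]]'; python3 e.py s9.png;python3 - <<'E'
from h import *
im,d=cap('top','t9.png')
cv2.imwrite('pics/c9.png',cv2.resize(cv2.cvtColor(im[190:340,290:490],cv2.COLOR_RGB2BGR),None,fx=4,fy=4,interpolation=cv2.INTER_CUBIC))
print(bot.get_obs()['moment'])
E
```

```text
time: 22.75
tool_pos: [553.5, -35.6, 49.4]
tcp_rot: [-3.13, 0.006, 1.248]
contact_force: [-19.5, -12.0, 11.2]
grip_width: 47.9
finger_force: 30.0
496 351.63 292.33
bottom edge by [6.5 8.2 7.7 7.3 6.9 6.4 8.1 7.7 7.2 6.8 6.4 8.  7.6 7.2 6.7 6.3 8.  7.5] slope -0.001
right bottom corner bx [[61.55453134  4.3194331 ]] [[20.50882389  5.2764711 ]]
[-1.89221602  3.35988703 -0.05651569]
```

View pics/c9.png

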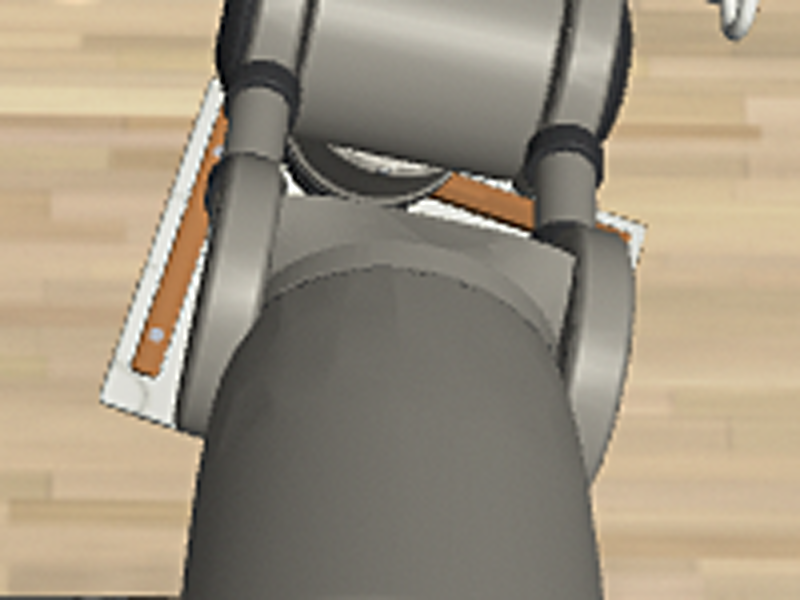

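The arm hides the block from above, but it did slip forward 1.4 mm, so friction was holding it. I keep unloading z and advancing.

```bash
python3 -m crank '[[[0.2,0.02,0,-0.02,0],[0.2,0.04,0,-0.04,0],[0.2,0.06,0,-0.06,0],[0.2,0.08,0,-0.08,0],[0.2,0.1,0,-0.1,0],[0.2,0.1,0,-0.1,0],[0.2,0.1,0,-0.1,0],[0.2,0.1,0,-0.1,0],[0.2,0.1,0,-0.1,0],[0.2,0.1,0,-0.1,0]]]'; python3 -m crank '[[[0.2,0.02,0,0,0],[0.2,0.04,0,0,0],[0.2,0.06,0,0,0],[0.2,0.08,0,0,0],[0.2,0.1,0,0,0],[0.2,0.1,0,0,0],[0.2,0.1,0,0,0],[0.2,0.1,0,0,0],[0.2,0.1,0,0,0],[0.2,0.1,0,0,0]]]'
```

```text
time: 23.85
tool_pos: [554.0, -34.2, 49.5]
tcp_rot: [-3.13, 0.005, 1.248]
contact_force: [-15.4, -9.9, 3.2]
grip_width: 47.8
finger_force: 30.0
time: 24.85
tool_pos: [554.1, -34.2, 49.5]
tcp_rot: [-3.13, 0.006, 1.248]
contact_force: [-16.8, -14.2, 4.8]
grip_width: 48.2
finger_force: 30.0
```

```bash
python3 -m crank '[[[0.2,0.02,0,-0.02,0],[0.2,0.04,0,-0.04,0],[0.2,0.06,0,-0.05,0],[0.2,0.08,0,-0.05,0],[0.2,0.1,0,-0.05,0],[0.2,0.12,0,-0.05,0],[0.2,0.15,0,-0.05,0],[0.2,0.15,0,-0.05,0],[0.2,0.15,0,-0.05,0],[0.2,0.15,0,-0.05,0]]]'; python3 e.py s10.png; python3 -c "
from h import *
im=cv2.imread('pics/s10.png');cv2.imwrite('pics/c10.png',cv2.resize(im[240:340,270:390],None,fx=6,fy=6,interpolation=cv2.INTER_CUBIC))
print(bot.get_obs()['moment'])"
```

```text
time: 25.85
tool_pos: [554.1, -34.0, 49.7]
tcp_rot: [-3.129, 0.008, 1.248]
contact_force: [-18.0, -19.8, 3.1]
grip_width: 47.6
finger_force: 30.0
494 351.42 291.25
bottom edge by [ 8.6 10.3  9.9  9.4  9.   8.5 10.2  9.8  9.4  8.9  8.5 10.2  9.7  9.3
  8.8  8.4 10.1  9.7] slope -0.001
right bottom corner bx [[61.55453134  4.3194331 ]] [[20.50882389  5.2764711 ]]
[-3.30253406  3.2825327   0.01213035]
```

View pics/c10.png

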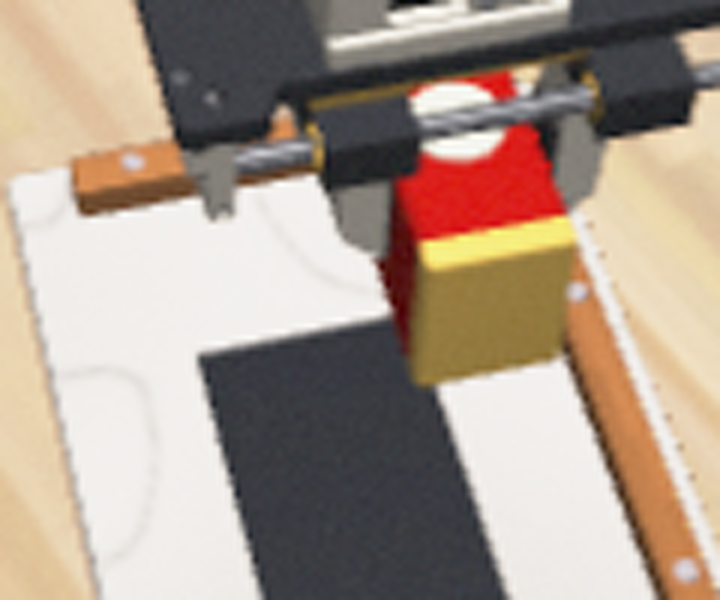

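The block's lower edge looks about 5 mm further along than the tool position implies. I check that bias offline against the first picture and test for tilt.

```bash
python3 - <<'E'
from h import *
def frame(P,c,a):
    P=P[:,:2]-c;a=np.radians(a);return np.c_[P[:,0]*np.cos(a)+P[:,1]*np.sin(a),-P[:,0]*np.sin(a)+P[:,1]*np.cos(a)]
def run(f,box,c,a,zb):
    h=cv2.cvtColor(cv2.imread(f'pics/{f}.png'),cv2.COLOR_BGR2HSV);x0,y0,x1,y1=box
    y=(h[...,0]>15)&(h[...,0]<32)&(h[...,1]>130)&(h[...,2]>90);m=np.zeros_like(y);m[y0:y1,x0:x1]=1;y&=m
    y=cv2.morphologyEx(y.astype(np.uint8),cv2.MORPH_OPEN,np.ones((3,3)))
    n,L,S,_=cv2.connectedComponentsWithStats(y);y=L==1+S[1:,4].argmax()
    v,u=np.nonzero(y);C=range(u.min()+4,u.max()-5)
    bot_=frame(ray('scene',[[k,v[u==k].max()+.5] for k in C],zb),c,a)
    top=frame(ray('scene',[[k,v[u==k].min()-.5] for k in C],zb+64),c,a)
    # left edge (bx) per row in mid rows at bottom
    print(f,'bottom by',np.mean(bot_[:,1]).round(2),'sl',np.polyfit(bot_[:,0],bot_[:,1],1)[0].round(3),' strip start by',np.mean(top[:,1]).round(2),' px height',np.mean([v[u==k].max()-v[u==k].min() for k in C]).round(2))
run('s1',(225,160,262,192),np.array([533.5,370.3]),10,0)
run('s1',(250,200,282,240),np.array([496.8,216.4]),8.1,0)
for f in('s4',): run(f,(310,285,360,335),np.array([498,-66]),-18.5,80)
for f in('s5','s6','s7','s8','s9','s10'): run(f,(325,270,378,310),np.array([498,-66]),-18.5,20)
print('cam',-cam('scene')[3].T@cam('scene')[4])
E
```

```text
s1 bottom by -38.34 sl -0.037  strip start by -41.04  px height 20.89
s1 bottom by -39.42 sl -0.046  strip start by -42.37  px height 20.27
s4 bottom by -60.41 sl -0.003  strip start by -62.29  px height 20.05
s5 bottom by 5.08 sl -0.011  strip start by 2.6  px height 18.11
s6 bottom by 5.5 sl 0.011  strip start by 2.92  px height 18.06
s7 bottom by 5.56 sl -0.003  strip start by 2.88  px height 18.0
s8 bottom by 5.88 sl -0.011  strip start by 3.99  px height 18.39
s9 bottom by 7.3 sl -0.01  strip start by 5.41  px height 18.41
s10 bottom by 9.41 sl -0.01  strip start by 7.71  px height 18.53
cam [ 236.31627675 -425.29365004  702.57584211]
```

Allowing for that mask bias (+6 mm in the first picture), the block's end is at by ≈ 4 mm against 5 mm when seated, with no meaningful tilt. The 24 N along x is well above the friction limit, so it is on the end stop. I add some push towards the back stop.

```bash
python3 -m crank '[[[0.2,0,0.03,0,0],[0.2,0,0.06,0,0],[0.2,0,0.09,0,0],[0.2,0,0.12,0,0],[0.2,0,0.15,0,0],[0.2,0,0.18,0,0],[0.2,0,0.21,0,0],[0.2,0,0.24,0,0],[0.2,0,0.25,0,0],[0.2,0,0.25,0,0]]]'; python3 -m crank '[[[0.2,0,0,0,0],[0.2,0,0,0,0],[0.2,0,0,0,0],[0.2,0,0,0,0],[0.2,0,0,0,0],[0.2,0,0,0,0],[0.2,0,0,0,0],[0.2,0,0,0,0],[0.2,0,0,0,0],[0.2,0,0,0,0]]]'; python3 e.py s11.png
```

```text
time: 26.9
tool_pos: [554.2, -34.0, 49.8]
tcp_rot: [-3.125, 0.009, 1.248]
contact_force: [-26.4, -16.1, 9.2]
grip_width: 47.8
finger_force: 30.0
time: 27.9
tool_pos: [554.2, -34.0, 49.8]
tcp_rot: [-3.125, 0.009, 1.248]
contact_force: [-26.1, -16.2, 9.8]
grip_width: 47.8
finger_force: 30.0
495 351.39 291.31
bottom edge by [ 8.6 10.3  9.9  9.4  9.   8.5 10.2  9.8  9.4  8.9  8.5 10.2  9.7  9.3
  8.8  8.4 10.1  9.7] slope -0.001
right bottom corner bx [[61.55453134  4.3194331 ]] [[20.50882389  5.2764711 ]]
```

```bash
python3 -c "
from plant import bot
print(bot.close_job())"
```

```text
the job is handed in; nothing more can be done
None
```

I handed the job in with the red cheese still gripped in the corner, pushed at about 20 N towards the back stop and 24 N towards the end stop, both steady over the last second. The arm hid the corner, so contact with both stops is inferred from those forces and the block's measured position. The hand-in returned no verdict.

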